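Point-and-call check before a wash

ROBOT

A 6-joint arm with a two-finger parallel gripper is mounted at the origin on a cart in front of the work surface, level with it; the furniture and walls round the work are solid. World frame = base frame: x ahead of the robot, y to its left, z up, the work surface at z = 0. Lengths are in m, angles in rad, forces in N, time in s.
With the tool pointing down it reaches from about 0.25 to 0.725 m from the base axis. Payload 4 kg.
Tool frame: the origin (TCP) lies at the very end of the fingers, on their centre line; the grasp point (between the pads) lies 19 mm behind it; z points along the fingers, x is the direction in which the jaws open and shut, and the axes are right-handed (so a half turn about z gives the same grasp; the last joint's range is limited). The gripper opens to 85 mm and grips with 20 to 120 N. Pads are 22 mm wide; open, the fingers measure 114 mm over their backs; the gripper's body (76 mm by 85 mm) begins 54 mm behind the grasp point. The pads swing forward as they close: fully open they stand 13 mm farther back than shut.
Start: joints at [1.316, 0.241, 0.005, 1.335, 0, 1.571], TCP at [0.126, 0.484, 0.231] pointing down, gripper open.
Joint ranges: [-2.72, 2.72], [-1.05, 1.87], [-1.09, 1.28], [-1.99, 2.15], [-1.42, 1.44], [-3.14, 3.14]. Speed limits (rad/s): [2.79, 2.79, 3.14, 3.14, 3.14, 3.14].

INTERFACE

Orientations are given as a unit quaternion [w, x, y, z].
In Python, from cell import env, vision, ticket gives the robot as it stands. The module is installed in compiled form; this text tells all that it offers.
- The arm moves only by the tool jog_arm, never from a script. Its argument "targets" is text: rows parted by semicolons, each of 6 numbers parted by spaces: the shift along the tool's x, y, z in mm, then the turn, a rotation vector about the tool's x, y, z in rad. A call has 1 to 20 rows; each row shifts and turns the commanded pose from where the row before left it, along the tool's axes as they then stand; what a row does not reach is not made up. A row lasts 1/10 s, in which the tool goes at most 50 mm and 8.59 degrees, less where a joint would pass 70% of its speed; a pose out of reach is approached as far as the arm can. A call is refused whole if a number of a shift passes 50 or a number of a turn 0.15, either way. A call with a gripper value outside its range is refused whole. "claw" is the finger opening in mm, from 0 to 85.4, set as the call begins (left out, the last holds). The fingers move at their own pace and stop on an object; "force" is the grip in N (left out, the last holds). Time passes only in rows, so rows that do not move let the fingers close. It gives the time, the measured TCP pose, the force and the opening at its end, in the units of the state.
- env.sense(): the state, without advancing time (a new reading comes with each control period).
- vision.grab_frame(name): name is "side" or "top"; returns the picture (384x512x3 uint8, red, green, blue); there is no depth.
- vision.camera_info(name): a dict with "fx", "fy", "cx", "cy" (pixels), "origin" and "rotation" of the camera in the world. Camera axes: x right, y up, looking along -z (the intrinsics and any distortion apply to the point x, -y, -z); pixel columns grow to the right and rows downward; lengths in m; the calibration is good to about 2 mm. A picture is of the moment at which its call begins. camera_info takes no time and is no camera call.
- ticket.job_done(): hands the job in, once; it reports no verdict.
The state is a dict: "t": time; "joint_positions": joint angles; "joint_vel": joint speeds; "tau": joint torques, N m; "eef_pos": TCP position; "tool_rot": TCP orientation; "wrist_force": force on the tool from outside, world axes, zero at the start; "wrist_torque": the same for the moment, N m; "finger_gap": finger opening in m.
Only numpy, scipy, OpenCV 4.12 (cv2) and the standard library are available. Lean on these libraries where they do the work, as an engineer would, in place of code of your own. Each camera call takes 0.05 s, during which the arm holds its last target.

TASK

Do the point-and-call check before the wash on the four vessels grouped in front of the robot: hold the fingertips two to four centimetres straight above the middle of the open beaker's mouth for about two seconds, then point in the same way at the cap of the taller of the two bottles. Only after both, push the lever of the small sign-off switch over to the right with the fingertips, as far as it goes, and draw back from it. Do not touch or move any of the four vessels, and do not point at the smaller bottle or the petri dish.

Things in the scene. Friction and masses are not known exactly. Their poses are not given: they have to be found in the camera images.
- beaker: Open clear beaker, 53 mm across the rim, 67 mm high, standing loose on the bench in the group of four vessels in front of the robot (others of its kind, far off at the back or side of the bench, are scenery). Origin: centre of its underside, z up.
- beaker_top (a point): Middle of the beaker's open mouth, level with the rim, 67 mm above its underside; z up.
- tall_bottle: The taller of the two bottles in the group of four: round white plastic bottle with a screw cap, 66 mm across the body, 153 mm high with the cap, standing loose. Origin: centre of its underside, z up.
- tall_bottle_top (a point): Middle of the top of the tall bottle's cap (cap 41 mm across), 153 mm above its underside; z up.
- small_bottle: Bystander: small round amber bottle with a screw cap, 48 mm across, 90 mm high, standing loose. Origin: centre of its underside, z up.
- small_bottle_top (a point): Middle of the top of the small bottle's cap (30 mm across), 90 mm above its underside; z up.
- dish: Bystander: flat round petri dish, 62 mm across, 15 mm high, lying loose. Origin: centre of its underside, z up.
- dish_top (a point): Middle of the top of the petri dish, 15 mm above the bench; z up.
- signoff_base: Grey housing of the sign-off switch, fixed to the bench to the right of the vessels: a block 70 mm (x) by 50 mm (y) by 25 mm high carrying a 26 mm thick hinge barrel that reaches 35 mm above the bench. Origin: centre of its underside. Its x axis is the way the lever is to be pushed (roughly the robot's right, -y of the world, within about 20 degrees).
- signoff (a joint): Lever angle in rad: 0 leans 0.5 rad from upright to the robot's left (as found, 0 to 0.15), 0.5 upright, 1.0 the far stop, leaning 0.5 rad to the right. Stays where it is left; about 1 N at the ball moves it. The hinge axis is the y axis of signoff_base, 22 mm above the bench over its origin.
- signoff_tip (a point): Centre of the black ball, 26 mm across, at the end of the lever's 10 mm thick steel rod, 80 mm from the hinge axis; 92 mm above the bench at either stop, 102 mm when upright. From stop to stop it travels 77 mm along the x axis of signoff_base, from 38 mm before its origin to 38 mm past it.
Mind the look-alikes: they are no part of the job. Leave any green look-alike of the beaker alone. What is shaped like the tall_bottle but red is not meant.

How it is judged:
On the way, in this order (a step that is already met when the one before it is completed fails the run):
1. for 1 s the point between the pads, some 20 mm behind the fingertips, stays within 30 mm sideways of the middle of the beaker mouth and 20 to 80 mm above it (horizontal distance between the grasp point and beaker_top below 0.03 m and z of the grasp point in the frame of beaker_top between 0.02 and 0.08 m), for 1 s.
2. then the same over the tall bottle's cap for 1 s, the lever not yet over (below 0.5 rad) (horizontal distance between the grasp point and tall_bottle_top below 0.03 m and z of the grasp point in the frame of tall_bottle_top between 0.02 and 0.08 m and value of joint signoff below 0.5 rad), for 1 s.
3. then the lever is pushed over to the right (beyond 0.85 rad) (value of joint signoff above 0.85 rad), for 0.2 s.
At the end, for the whole second after the job is handed in: The lever leans to the right, beyond 0.85 of its 1.0 rad, and the beaker, both bottles and the dish stand upright and at rest within 10 mm of where they stood (value of joint signoff above 0.85 rad and distance of each of beaker, tall_bottle, dish, small_bottle from where it was at the start of the episode below 0.01 m and angle between each of beaker, tall_bottle, dish, small_bottle's own z axis and vertical below 0.1 rad and linear speed of each of beaker, tall_bottle, dish, small_bottle below 0.02 m/s); the robot touches nothing.
It fails at once if the open beaker is touched, moved more than 10 mm or tipped (contact force between beaker and the fingers above 0.3 N or contact force between beaker and the arm above 0.3 N or distance of beaker from where it was at the start of the episode above 0.01 m or angle between beaker's own z axis and vertical above 0.15 rad).
It fails at once if the tall bottle is touched, moved more than 10 mm or tipped (contact force between tall_bottle and the fingers above 0.3 N or contact force between tall_bottle and the arm above 0.3 N or distance of tall_bottle from where it was at the start of the episode above 0.01 m or angle between tall_bottle's own z axis and vertical above 0.15 rad).
It fails at once if the petri dish is touched, moved more than 10 mm or tipped (contact force between dish and the fingers above 0.3 N or contact force between dish and the arm above 0.3 N or distance of dish from where it was at the start of the episode above 0.01 m or angle between dish's own z axis and vertical above 0.15 rad).
It fails at once if the small bottle is touched, moved more than 10 mm or tipped (contact force between small_bottle and the fingers above 0.3 N or contact force between small_bottle and the arm above 0.3 N or distance of small_bottle from where it was at the start of the episode above 0.01 m or angle between small_bottle's own z axis and vertical above 0.15 rad).
It fails at once if the small bottle or the dish is pointed at: the point between the finger pads comes within 50 mm of the middle of its top (distance between the grasp point and dish_top below 0.05 m or distance between the grasp point and small_bottle_top below 0.05 m).
It also fails if it takes over 54 s, if anything falls off the work surface, if the arm or the gripper's body presses on something with over 40 N, if the wrist force passes 120 N, or if a joint passes its speed limit or range.

## Working session

There is one attempt and no reset: what is moved stays moved. The work goes in short steps, Python scripts to look and compute and a tool call to move; the robot and the scene stay as the last step left them, time stands still between calls to the robot, and variables do not carry over. Pictures are saved under pics/ and viewed, and the job is handed in when it is done.

Besides the shell and the picture viewer there is one more tool, called after ">>>" as a command line: name --argument value ..., lists and objects as JSON in quotes. jog_arm: Moves the arm, as the interface text tells. Its arguments: {"type":"object","properties":{"targets":{"type":"string"},"claw":{"type":"number"},"force":{"type":"number"}},"required":["targets"]}

```bash
mkdir -p pics; cat > h.py <<'E'
import numpy as np, cv2
from cell import env, vision, ticket
def ray(name,u,v):
    c=vision.camera_info(name); R=np.array(c["rotation"]); 
    if R.shape!=(3,3):
        from scipy.spatial.transform import Rotation as Q; R=Q.from_quat(np.roll(R,-1)).as_matrix()
    d=R@np.array([(u-c["cx"])/c["fx"],-(v-c["cy"])/c["fy"],-1.]); return np.array(c["origin"]),d
def onz(name,u,v,z):
    o,d=ray(name,u,v); return o+d*(z-o[2])/d[2]
def proj(name,p):
    c=vision.camera_info(name); R=np.array(c["rotation"])
    q=R.T@(np.array(p)-c["origin"]); return c["cx"]+c["fx"]*q[0]/-q[2], c["cy"]-c["fy"]*q[1]/-q[2]
E
python3 - <<'E'
from h import *
for n in("top","side"):
    f=vision.grab_frame(n); cv2.imwrite(f"pics/{n}0.png",cv2.resize(f[:,:,::-1],(800,600),interpolation=cv2.INTER_CUBIC)); cv2.imwrite(f"{n}_raw.png",f[:,:,::-1]); print(vision.camera_info(n))
print(env.sense())
E
```

```text
{'fx': 456.0166176861929, 'fy': 456.0166176861929, 'cx': 256.0762180939003, 'cy': 195.5875832387581, 'origin': array([0.33473815, 0.07032476, 1.28571493]), 'rotation': array([-0.70486369, -0.05845698,  0.04584967,  0.70544155])}
{'fx': 411.6709041579162, 'fy': 411.6709041579162, 'cx': 256.5236078231703, 'cy': 191.11629727793365, 'origin': array([ 0.12607178, -0.7761181 ,  0.63905239]), 'rotation': array([ 0.84666237,  0.49390437, -0.09410984, -0.17425454])}
{'t': 0.1, 'joint_positions': array([ 1.31600458e+00,  2.41342234e-01,  3.83680125e-03,  1.33521227e+00,
       -7.29409989e-06,  1.57078471e+00]), 'joint_vel': array([ 0.00082549, -0.00177013,  0.00358295,  0.00019358,  0.00079531,
       -0.00026302]), 'tau': array([-6.52958170e-05, -3.73137975e+01,  2.53009719e+01,  1.09074090e-02,
       -1.48138167e-05, -3.05152362e-06]), 'eef_pos': array([0.1258775 , 0.48329453, 0.23049124]), 'tool_rot': array([ 5.90377613e-04,  7.91211562e-01,  6.11541774e-01, -7.57883980e-04]), 'wrist_force': array([ 0.35107157,  0.33207503, -0.53264584]), 'wrist_torque': array([ 0.00973172,  0.00160946, -0.0018449 ]), 'finger_gap': 0.08559051058966924}
```

View pics/top0.png

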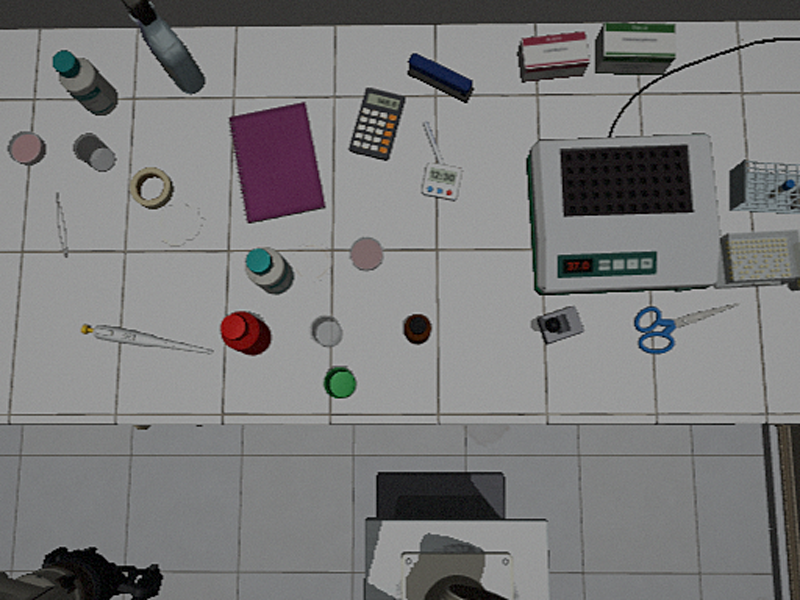

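View pics/side0.png

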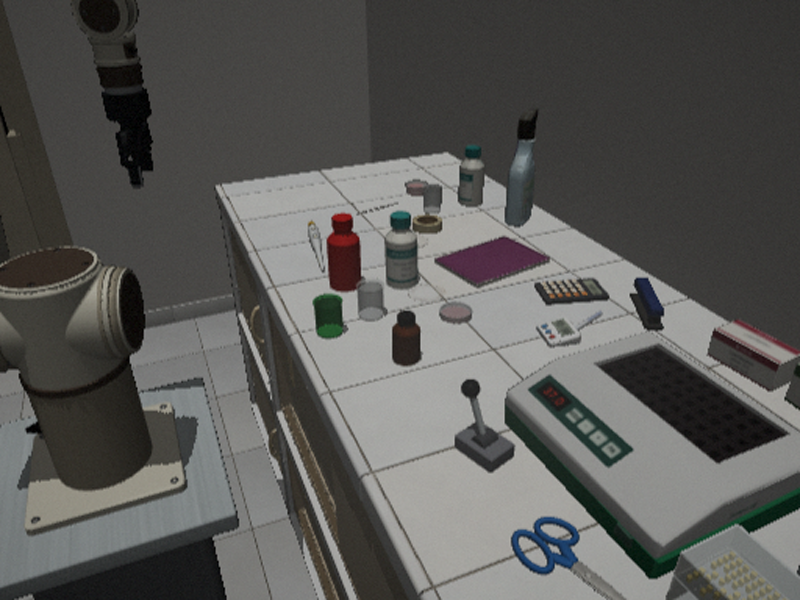

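The pictures show these candidates, in 800x600 top-view pixels:
- **Clear beakers:** (326,331) in the group and (95,150) far back. The green one at (340,381) is a look-alike.
- **White bottles with teal caps:** (262,262) in the group and (67,63) far back. The red one at (240,330) is a look-alike.
- **Bystanders:** amber bottle at (417,328) and dish at (366,253).
- **Switch:** (557,324).

The beaker and bottle in the group are the ones meant. I'll measure and enlarge next.

```bash
cat >> h.py <<'E'
from scipy.spatial.transform import Rotation as Q
def Rm(c):
    return Q.from_quat(np.roll(np.array(c["rotation"]),-1)).as_matrix()
def proj(name,p):
    c=vision.camera_info(name)
    q=Rm(c).T@(np.array(p)-c["origin"]); return c["cx"]+c["fx"]*q[0]/-q[2], c["cy"]-c["fy"]*q[1]/-q[2]
def tri(a,b):
    (o1,d1),(o2,d2)=ray("top",*a),ray("side",*b)
    d1=d1/np.linalg.norm(d1);d2=d2/np.linalg.norm(d2)
    s=np.linalg.lstsq(np.c_[d1,-d2],o2-o1,rcond=None)[0]
    p,q=o1+s[0]*d1,o2+s[1]*d2
    return (p+q)/2,np.linalg.norm(p-q)
E
python3 - <<'E'
from h import *
t=cv2.imread("top_raw.png");s=cv2.imread("side_raw.png")
def crop(i,x,y,w,h,k):return cv2.resize(i[y:y+h,x:x+w],None,fx=k,fy=k,interpolation=cv2.INTER_CUBIC)
cv2.imwrite("pics/tc.png",crop(t,135,150,150,110,5)); cv2.imwrite("pics/sw.png",np.hstack([crop(t,330,180,60,60,6),crop(s,280,230,60,80,6)[:360]]))
cv2.imwrite("pics/sc.png",crop(s,190,125,125,115,5))
def blobs(i,lo,hi):
    m=cv2.inRange(cv2.cvtColor(i,cv2.COLOR_BGR2HSV),lo,hi)
    n,l,st,c=cv2.connectedComponentsWithStats(m)
    return [(st[k].tolist(),c[k].round(1).tolist()) for k in range(1,n) if st[k][4]>25]
for nm,i in(("top",t),("side",s)):
    print(nm,"teal",blobs(i,(80,90,40),(100,255,255)))
    print("green",blobs(i,(50,90,40),(78,255,255)));print("red",blobs(i,(0,180,60),(5,255,255)))
E
```

```text
top teal [([34, 32, 14, 14, 157], [40.3, 38.7]), ([158, 159, 15, 15, 187], [164.9, 166.3]), ([357, 161, 63, 17, 440], [389.7, 168.9])]
green [([388, 15, 43, 6, 179], [408.5, 17.3]), ([338, 101, 5, 68, 90], [340.1, 133.5]), ([208, 235, 20, 20, 270], [217.7, 244.9])]
red [([142, 200, 24, 24, 380], [152.7, 211.1])]
side teal [([298, 93, 10, 8, 49], [302.9, 95.7]), ([250, 135, 13, 11, 109], [255.8, 140.3]), ([369, 268, 36, 30, 210], [387.1, 284.2])]
green [([201, 189, 18, 27, 367], [210.2, 201.7]), ([418, 312, 94, 49, 320], [466.4, 335.8])]
red [([213, 137, 12, 5, 50], [218.5, 139.1]), ([210, 149, 20, 10, 131], [219.1, 153.2])]
```

View pics/tc.png

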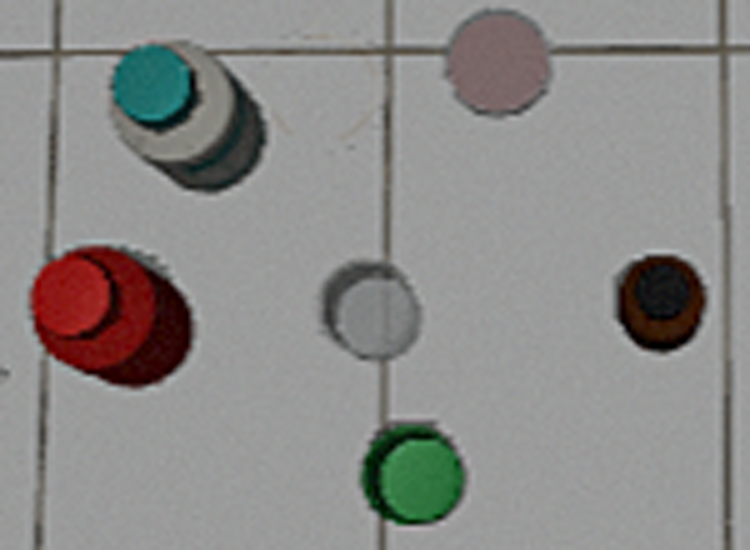

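View pics/sw.png

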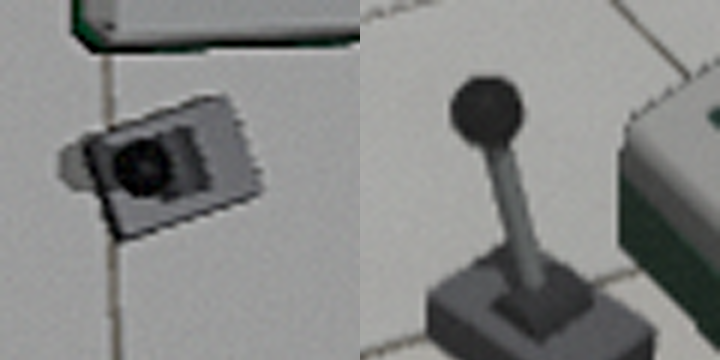

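View pics/sc.png

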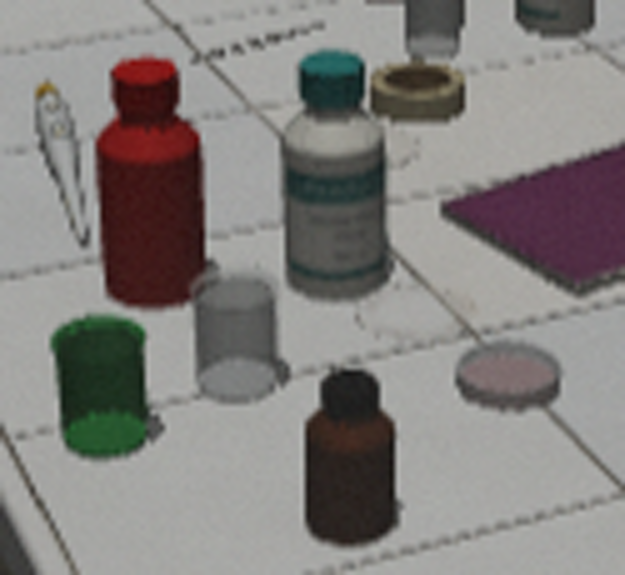

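The crops confirm the clear beaker at crop (370,308) in the top view, the teal-capped white bottle at (154,83), and the red and green look-alikes beside them. The lever leans left. Next I'll turn these into positions.

```bash
cat > m.py <<'E'
from h import *
def tc(x,y):return (135+(x+.5)/5-.5,150+(y+.5)/5-.5)
def sc(x,y):return (190+(x+.5)/5-.5,125+(y+.5)/5-.5)
# ray fix for quaternion
def sw_t(x,y):return (330+(x+.5)/6-.5,180+(y+.5)/6-.5)
def sw_s(x,y):return (280+(x-360+.5)/6-.5,230+(y+.5)/6-.5)
def chk(n,a,z,b=None):
    p=onz("top",*a,z); print(n,p.round(4),"proj side crop",[( (q-o+.5)*5-.5) for q,o in zip(proj("side",p),(190,125))])
    if b: print("   tri",*[np.round(x,4) for x in tri(a,b)])
chk("cap",tc(153,83),.153,sc(332,66))
chk("rim",tc(370,308),.067,sc(235,286))
chk("beaker base",tc(375,315),.0,sc(238,380))
chk("amber",tc(660,291),.09,sc(350,381))
chk("dish",tc(498,62),.015,sc(509,367))
chk("red",tc(72,296),.153,sc(146,70))
chk("green",tc(412,474),.067,sc(99,330))
print("ball",onz("top",*sw_t(143,166),.093),tri(sw_t(143,166),sw_s(487,111)))
for c in((88,140),(118,240),(262,190),(222,95)):print("base corner",onz("top",*sw_t(*c),.025).round(4))
print("nadir", proj("top",(.335,.07,0)))
E
python3 m.py
```

```text
cap [0.5794 0.322  0.153 ] proj side crop [np.float64(331.1071379868305), np.float64(66.0369749619748)]
   tri [0.5796 0.3219 0.153 ] 0.0005
rim [0.4738 0.22   0.067 ] proj side crop [np.float64(233.63456200724184), np.float64(293.53031836522814)]
   tri [0.4738 0.2192 0.0723] 0.0013
beaker base [0.4774 0.2254 0.    ] proj side crop [np.float64(240.3548336920994), np.float64(386.4141677286797)]
   tri [0.4764 0.2249 0.0051] 0.0009
amber [0.48   0.0639 0.09  ] proj side crop [np.float64(348.47479149150627), np.float64(383.82826360450036)]
   tri [0.4802 0.0638 0.0916] 0.001
dish [0.6207 0.1555 0.015 ] proj side crop [np.float64(507.0711405106338), np.float64(369.4671055123403)]
   tri [0.621  0.1552 0.0167] 0.0014
red [0.4703 0.3596 0.153 ] proj side crop [np.float64(144.08169072569603), np.float64(73.04657826690996)]
   tri [0.4707 0.3588 0.1551] 0.0014
green [0.3848 0.1962 0.067 ] proj side crop [np.float64(99.09464403173797), np.float64(343.3349817731802)]
   tri [0.3847 0.1952 0.0761] 0.0007
ball [ 0.48066246 -0.1638419   0.093     ] (array([ 0.47961556, -0.16259004,  0.09858389]), np.float64(0.0007775787991892902))
base corner [ 0.5012 -0.1522  0.025 ]
base corner [ 0.4547 -0.1647  0.025 ]
base corner [ 0.4777 -0.2316  0.025 ]
base corner [ 0.5221 -0.2147  0.025 ]
nadir (np.float64(264.41884023344596), np.float64(263.3200829194149))
```

Measured positions:
- **Beaker mouth:** about (0.475, 0.222).
- **Tall bottle cap:** (0.580, 0.322), with both views agreeing at z = 0.153.
- **Switch base:** about (0.489, -0.191), with its x axis along (0.31, -0.95). The ball is near (0.480, -0.163), so the lever is at about 0.15 rad.

These match the sizes given. I'll shut the claw and turn the tool so its y axis lies along the push direction.

>>> jog_arm --targets "0 0 0 0 0 0.14;0 0 0 0 0 0.14;0 0 0 0 0 0.14;0 0 0 0 0 0.14;0 0 0 0 0 0.14;0 0 0 0 0 0.14;0 0 0 0 0 0.14;0 0 0 0 0 0.02;0 0 0 0 0 0;0 0 0 0 0 0" --claw 0

```text
t: 1.1
eef_pos: [0.126, 0.4837, 0.2311]
tool_rot: [0.0, 0.987, 0.158, -0.0]
wrist_force: [0.2, 0.2, -0.1]
finger_gap: -0.0004
```

```bash
cat > go.py <<'E'
import sys
from h import *
s=env.sense(); R=Q.from_quat(np.roll(s["tool_rot"],-1)).as_matrix()
print("t",s["t"],s["eef_pos"].round(4),s["joint_positions"].round(2),s["wrist_force"].round(1),"gap",round(s["finger_gap"],4)); print(R.round(3))
for a in sys.argv[1:]:
    g=np.array(list(map(float,a.split(",")))); print(g,"mm in tool:",(R.T@(g-s["eef_pos"])*1000).round(1))
E
python3 go.py .475,.222,.231 .475,.222,.097
```

```text
t 1.1 [0.126  0.4837 0.2311] [1.32 0.24 0.   1.34 0.   2.57] [ 0.2  0.2 -0.1] gap -0.0004
[[ 0.95   0.313 -0.   ]
 [ 0.313 -0.95  -0.   ]
 [-0.     0.    -1.   ]]
[0.475 0.222 0.231] mm in tool: [2.497e+02 3.577e+02 2.000e-01]
[0.475 0.222 0.097] mm in tool: [249.7 357.7 134.2]
```

Moving in over the beaker at this height, in 12 rows of (20.8, 29.8).

>>> jog_arm --targets "20.8 29.8 0 0 0 0;20.8 29.8 0 0 0 0;20.8 29.8 0 0 0 0;20.8 29.8 0 0 0 0;20.8 29.8 0 0 0 0;20.8 29.8 0 0 0 0;20.8 29.8 0 0 0 0;20.8 29.8 0 0 0 0;20.8 29.8 0 0 0 0;20.8 29.8 0 0 0 0;20.8 29.8 0 0 0 0;20.8 29.8 0 0 0 0;0 0 0 0 0 0;0 0 0 0 0 0;0 0 0 0 0 0"

```text
t: 2.6
eef_pos: [0.4737, 0.2219, 0.2312]
tool_rot: [-0.0, 0.987, 0.158, -0.0]
wrist_force: [-0.4, 0.7, -0.5]
finger_gap: 0.0003
```

```bash
python3 go.py .475,.222,.097; python3 - <<'E'
from h import *
f=[cv2.resize(vision.grab_frame(n)[y:y+150,x:x+200,::-1],None,fx=2,fy=2,interpolation=cv2.INTER_CUBIC) for n,x,y in(("top",120,140),("side",160,70))]
cv2.imwrite("pics/b1.png",np.hstack(f))
E
```

```text
t 2.6 [0.4737 0.2219 0.2312] [0.44 0.29 0.07 1.35 0.   1.69] [-0.4  0.7 -0.5] gap 0.0003
[[ 0.95   0.312 -0.001]
 [ 0.312 -0.95   0.   ]
 [-0.001 -0.    -1.   ]]
[0.475 0.222 0.097] mm in tool: [  1.4   0.4 134.2]
```

View pics/b1.png

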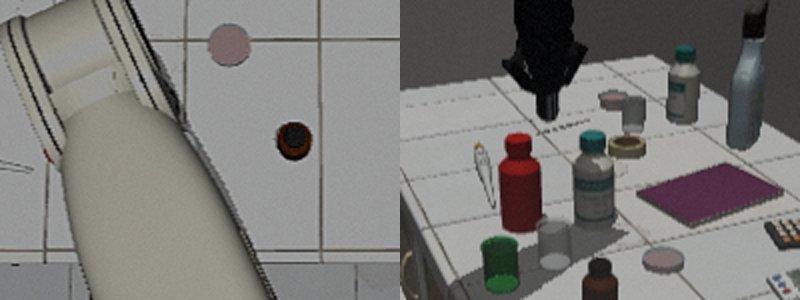

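The side view shows the shut fingertips at (548,120), directly above the clear beaker at (553,240). I'll lower to 30 mm above the rim and hold 2 s.

>>> jog_arm --targets "0.5 0 14 0 0 0;0.5 0 20 0 0 0;0 0 20 0 0 0;0 0 20 0 0 0;0 0 20 0 0 0;0 0 20 0 0 0;0 0 12 0 0 0;0 0 8 0 0 0;0 0 0 0 0 0;0 0 0 0 0 0"

```text
t: 3.7
eef_pos: [0.4757, 0.2222, 0.098]
tool_rot: [-0.0, 0.988, 0.158, 0.001]
wrist_force: [0.4, 0.1, -0.6]
finger_gap: 0.0
```

>>> jog_arm --targets "0 0 0 0 0 0;0 0 0 0 0 0;0 0 0 0 0 0;0 0 0 0 0 0;0 0 0 0 0 0;0 0 0 0 0 0;0 0 0 0 0 0;0 0 0 0 0 0;0 0 0 0 0 0;0 0 0 0 0 0;0 0 0 0 0 0;0 0 0 0 0 0;0 0 0 0 0 0;0 0 0 0 0 0;0 0 0 0 0 0;0 0 0 0 0 0;0 0 0 0 0 0;0 0 0 0 0 0;0 0 0 0 0 0;0 0 0 0 0 0"

```text
t: 5.7
eef_pos: [0.4753, 0.2218, 0.0973]
tool_rot: [0.0, 0.988, 0.157, -0.0]
wrist_force: [0.5, 0.2, 0.0]
finger_gap: 0.0002
```

```bash
python3 go.py .475,.222,.231; python3 - <<'E'
from h import *
cv2.imwrite("pics/b2.png",cv2.resize(vision.grab_frame("side")[70:220,160:360,::-1],None,fx=4,fy=4,interpolation=cv2.INTER_CUBIC))
E
```

```text
t 5.7 [0.4753 0.2218 0.0973] [ 0.44  0.39 -0.16  1.03  0.    1.69] [0.5 0.2 0. ] gap 0.0002
[[ 0.95   0.311 -0.   ]
 [ 0.311 -0.95  -0.   ]
 [-0.    -0.    -1.   ]]
[0.475 0.222 0.231] mm in tool: [  -0.2   -0.2 -133.7]
```

View pics/b2.png

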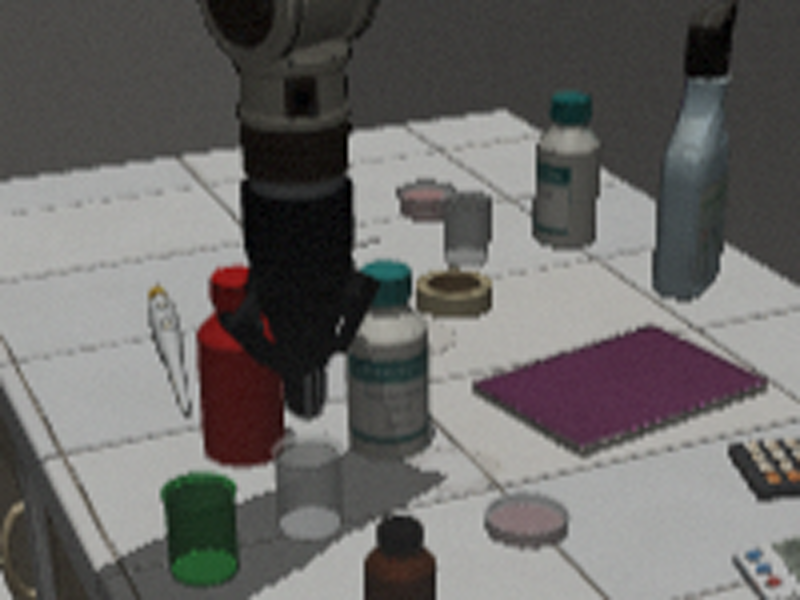

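The fingertips at (305,410) are centred about 30 mm above the beaker mouth at (308,450), and nothing was touched. Now I'll raise, cross to the tall bottle, and lower to 30 mm above its cap.

>>> jog_arm --targets "0 0 -14 0 0 0;0 0 -30 0 0 0;0 0 -30 0 0 0;0 0 -30 0 0 0;0 0 -30 0 0 0;0 0 0 0 0 0;0 0 0 0 0 0;26 -12.5 0 0 0 0;26 -12.5 0 0 0 0;26 -12.5 0 0 0 0;26 -12.5 0 0 0 0;26 -12.5 0 0 0 0;0 0 0 0 0 0;0 0 0 0 0 0;0 0 0 0 0 0"

```text
t: 7.25
eef_pos: [0.5786, 0.3209, 0.2303]
tool_rot: [0.001, 0.988, 0.157, -0.001]
wrist_force: [-0.8, 1.0, 0.6]
finger_gap: 0.0002
```

```bash
python3 go.py .5795,.322,.183; python3 - <<'E'
from h import *
cv2.imwrite("pics/c1.png",cv2.resize(vision.grab_frame("side")[70:220,160:360,::-1],None,fx=4,fy=4,interpolation=cv2.INTER_CUBIC))
E
```

```text
t 7.25 [0.5786 0.3209 0.2303] [ 0.51  0.58  0.52  1.51 -0.    1.76] [-0.8  1.   0.6] gap 0.0002
[[ 0.951  0.311 -0.002]
 [ 0.311 -0.951 -0.001]
 [-0.003  0.001 -1.   ]]
[0.5795 0.322  0.183 ] mm in tool: [ 1.4 -0.8 47.3]
```

View pics/c1.png

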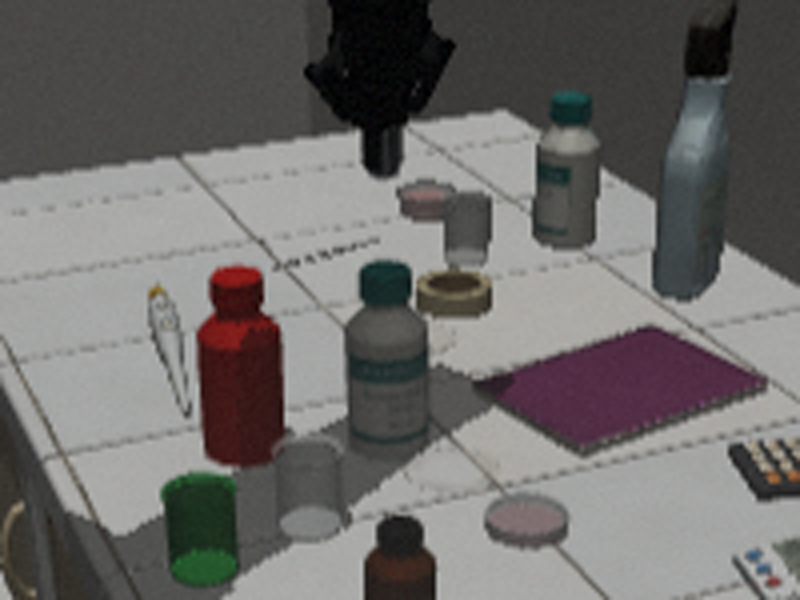

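The fingertips at (383,172) are straight above the teal cap at (386,272).

>>> jog_arm --targets "1 0 12 0 0 0;0 0 15 0 0 0;0 0 12 0 0 0;0 0 8 0 0 0;0 0 0 0 0 0;0 0 0 0 0 0;0 0 0 0 0 0;0 0 0 0 0 0;0 0 0 0 0 0;0 0 0 0 0 0"

```text
t: 8.3
eef_pos: [0.5806, 0.322, 0.1846]
tool_rot: [-0.0, 0.988, 0.157, 0.0]
wrist_force: [0.1, 0.1, -0.1]
finger_gap: 0.0006
```

>>> jog_arm --targets "0 0 0 0 0 0;0 0 0 0 0 0;0 0 0 0 0 0;0 0 0 0 0 0;0 0 0 0 0 0;0 0 0 0 0 0;0 0 0 0 0 0;0 0 0 0 0 0;0 0 0 0 0 0;0 0 0 0 0 0;0 0 0 0 0 0;0 0 0 0 0 0;0 0 0 0 0 0;0 0 0 0 0 0;0 0 0 0 0 0;0 0 0 0 0 0;0 0 0 0 0 0;0 0 0 0 0 0;0 0 0 0 0 0;0 0 0 0 0 0"

```text
t: 10.3
eef_pos: [0.5804, 0.322, 0.1843]
tool_rot: [0.0, 0.988, 0.157, -0.0]
wrist_force: [-1.1, -0.1, 0.1]
finger_gap: -0.0003
```

```bash
python3 go.py .460,-.105,.183 ; python3 - <<'E'
from h import *
cv2.imwrite("pics/c2.png",cv2.resize(vision.grab_frame("side")[70:220,160:360,::-1],None,fx=4,fy=4,interpolation=cv2.INTER_CUBIC))
E
```

```text
t 10.3 [0.5804 0.322  0.1843] [ 0.51  0.6   0.42  1.4  -0.    1.76] [-1.1 -0.1  0.1] gap -0.0003
[[ 0.95   0.311 -0.   ]
 [ 0.311 -0.95  -0.   ]
 [-0.     0.    -1.   ]]
[ 0.46  -0.105  0.183] mm in tool: [-247.2  368.4    1.3]
```

View pics/c2.png

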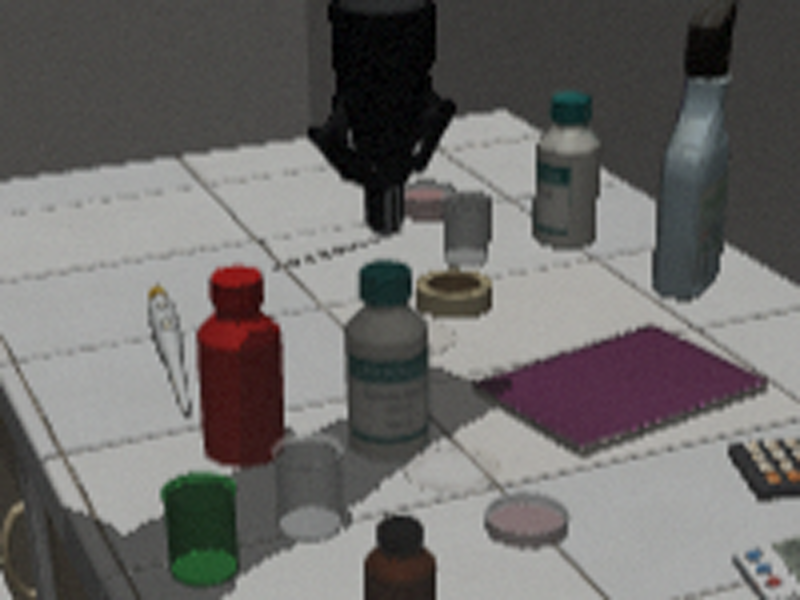

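The fingertips at (385,232) are about 30 mm above the cap at (386,270), and the hold is done. Next I'll raise and travel to a point left of the lever.

>>> jog_arm --targets "0 0 -20 0 0 0;0 0 -30 0 0 0;0 0 0 0 0 0;-24.7 36.8 0 0 0 0;-24.7 36.8 0 0 0 0;-24.7 36.8 0 0 0 0;-24.7 36.8 0 0 0 0;-24.7 36.8 0 0 0 0;-24.7 36.8 0 0 0 0;-24.7 36.8 0 0 0 0;-24.7 36.8 0 0 0 0;-24.7 36.8 0 0 0 0;-24.7 36.8 0 0 0 0;0 0 0 0 0 0;0 0 0 0 0 0;0 0 0 0 0 0"

```text
t: 11.95
eef_pos: [0.4602, -0.104, 0.2342]
tool_rot: [-0.0, 0.987, 0.158, 0.0]
wrist_force: [-0.7, -0.3, -0.3]
finger_gap: -0.0001
```

```bash
python3 go.py .460,-.105,.08 .489,-.191,.08; python3 - <<'E'
from h import *
f=vision.grab_frame("side"); cv2.imwrite("side1.png",f[:,:,::-1])
cv2.imwrite("pics/d1.png",cv2.resize(f[150:350,180:440,::-1],None,fx=3,fy=3,interpolation=cv2.INTER_CUBIC))
E
```

```text
t 11.95 [ 0.4602 -0.104   0.2342] [-0.22  0.18 -0.06  1.33  0.    1.03] [-0.7 -0.3 -0.3] gap -0.0001
[[ 0.95   0.311  0.   ]
 [ 0.311 -0.95   0.   ]
 [ 0.    -0.    -1.   ]]
[ 0.46  -0.105  0.08 ] mm in tool: [ -0.6   1.  154.2]
[ 0.489 -0.191  0.08 ] mm in tool: [  0.2  91.7 154.2]
```

View pics/d1.png

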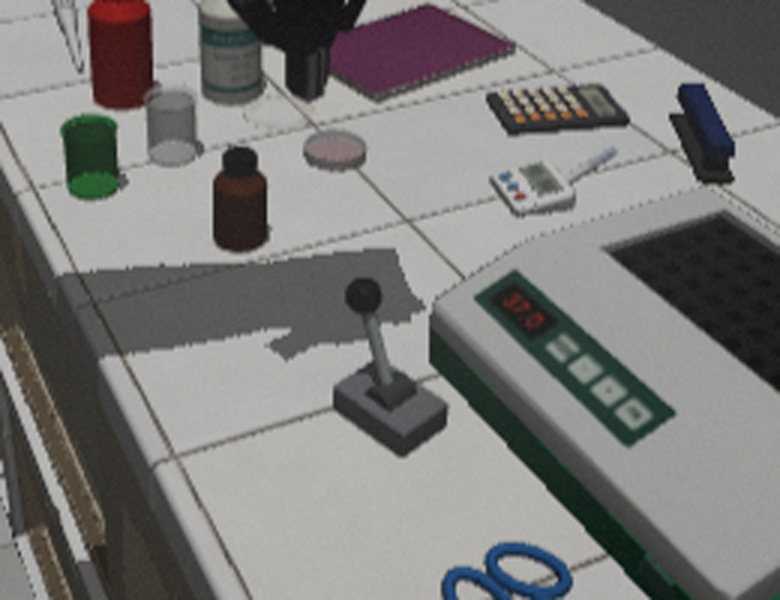

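The lever still leans left, with its ball at (363,296) in the crop. I'll lower beside it and then push along tool +y. The base is 92 mm ahead, so the end of travel is at about 92+25-11 ≈ 105 mm.

>>> jog_arm --targets "0 0 22 0 0 0;0 0 30 0 0 0;0 0 30 0 0 0;0 0 30 0 0 0;0 0 25 0 0 0;0 0 15 0 0 0;0 0 0 0 0 0;0 0 0 0 0 0;0 0 0 0 0 0"

```text
t: 12.9
eef_pos: [0.4612, -0.1042, 0.0834]
tool_rot: [0.0, 0.987, 0.158, 0.001]
wrist_force: [0.4, 0.9, -0.2]
finger_gap: 0.0001
```

>>> jog_arm --targets "0 10 0 0 0 0;0 10 0 0 0 0;0 6 0 0 0 0;0 6 0 0 0 0;0 6 0 0 0 0;0 6 0 0 0 0;0 6 0 0 0 0;0 6 0 0 0 0;0 6 0 0 0 0;0 6 0 0 0 0;0 6 0 0 0 0;0 6 0 0 0 0;0 5 0 0 0 0;0 5 0 0 0 0;0 0 0 0 0 0;0 0 0 0 0 0"

```text
t: 14.5
eef_pos: [0.488, -0.1904, 0.0823]
tool_rot: [0.0, 0.988, 0.157, -0.0]
wrist_force: [-0.4, 0.1, 0.1]
finger_gap: -0.0001
```

```bash
python3 go.py .489,-.191,.08; python3 - <<'E'
from h import *
f=vision.grab_frame("side")
cv2.imwrite("pics/d2.png",cv2.resize(f[200:320,240:400,::-1],None,fx=5,fy=5,interpolation=cv2.INTER_CUBIC))
E
```

```text
t 14.5 [ 0.488  -0.1904  0.0823] [-0.37  0.4  -0.18  0.99 -0.    0.88] [-0.4  0.1  0.1] gap -0.0001
[[ 0.951  0.31  -0.   ]
 [ 0.31  -0.951 -0.   ]
 [-0.     0.    -1.   ]]
[ 0.489 -0.191  0.08 ] mm in tool: [0.8 0.9 2.3]
```

View pics/d2.png

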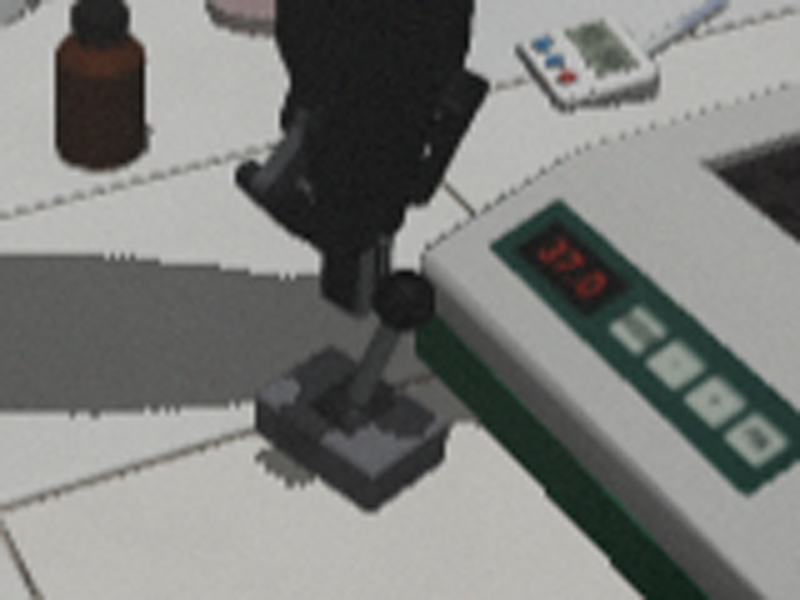

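The finger is against the ball at (405,300) and the lever is past upright. I'll keep going in small steps until the stop is felt.

>>> jog_arm --targets "0 4 0 0 0 0;0 4 0 0 0 0;0 3 0 0 0 0;0 2 0 0 0 0;0 0 0 0 0 0;0 0 0 0 0 0"

```text
t: 15.15
eef_pos: [0.4922, -0.2028, 0.0824]
tool_rot: [0.0, 0.988, 0.157, 0.0]
wrist_force: [0.7, 0.9, -0.2]
finger_gap: -0.0001
```

>>> jog_arm --targets "0 2 0 0 0 0;0 2 0 0 0 0;0 0 0 0 0 0;0 0 0 0 0 0"

```text
t: 15.55
eef_pos: [0.4927, -0.2046, 0.0822]
tool_rot: [-0.002, 0.987, 0.158, -0.0]
wrist_force: [-1.3, 6.2, 1.8]
finger_gap: -0.0002
```

```bash
python3 go.py .489,-.191,.08; python3 - <<'E'
from h import *
f=vision.grab_frame("side")
cv2.imwrite("pics/d3.png",cv2.resize(f[200:320,240:400,::-1],None,fx=5,fy=5,interpolation=cv2.INTER_CUBIC))
print([(np.array(proj("side",p))-(240,200)+.5)*5-.5 for p in((.501,-.227,.092),(.489,-.191,.022))])
E
```

```text
t 15.55 [ 0.4927 -0.2046  0.0822] [-0.4   0.42 -0.15  1.    0.    0.86] [-1.3  6.2  1.8] gap -0.0002
[[ 0.95   0.312 -0.001]
 [ 0.312 -0.95   0.003]
 [ 0.    -0.004 -1.   ]]
[ 0.489 -0.191  0.08 ] mm in tool: [  0.7 -14.1   2.2]
[array([427.91780653, 331.39847441]), array([349.61681976, 414.59887178])]
```

View pics/d3.png

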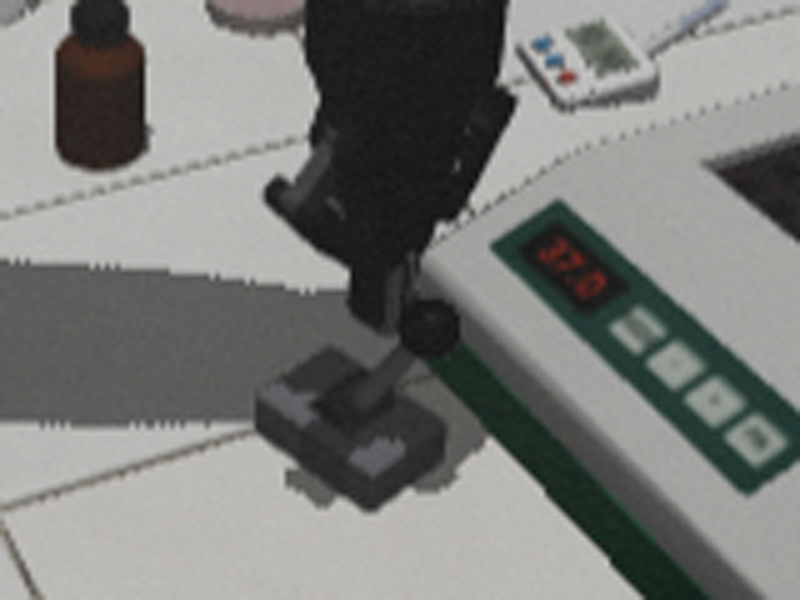

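The force jumped to 6 N, so the lever is at its stop. The ball at (430,328) matches the predicted far-stop position of (428,331). I'll hold briefly, then draw back and up.

>>> jog_arm --targets "0 0 0 0 0 0;0 0 0 0 0 0;0 -5 0 0 0 0;0 -10 0 0 0 0;0 -15 0 0 0 0;0 -20 0 0 0 0;0 -20 0 0 0 0;0 -20 0 0 0 0;0 0 -20 0 0 0;0 0 -30 0 0 0;0 0 -30 0 0 0;0 0 -30 0 0 0;0 0 -30 0 0 0;0 0 0 0 0 0;0 0 0 0 0 0;0 0 0 0 0 0;0 0 0 0 0 0"

```text
t: 17.3
eef_pos: [0.4643, -0.1203, 0.2209]
tool_rot: [-0.001, 0.988, 0.157, -0.001]
wrist_force: [0.0, 0.6, 0.1]
finger_gap: -0.0003
```

```bash
python3 go.py; python3 - <<'E'
from h import *
f=vision.grab_frame("side");s0=cv2.imread("side_raw.png")[:,:,::-1]
cv2.imwrite("pics/e.png",cv2.resize(f[120:320,180:400,::-1],None,fx=3,fy=3,interpolation=cv2.INTER_CUBIC))
def c(i,lo,hi,b):
    x,y,w,h=b;m=cv2.inRange(cv2.cvtColor(np.ascontiguousarray(i[y:y+h,x:x+w]),cv2.COLOR_RGB2HSV),lo,hi);M=cv2.moments(m,True);return M["m00"],round(M["m10"]/M["m00"]+x,1),round(M["m01"]/M["m00"]+y,1)
for i in(s0,f):print(c(i,(0,0,0),(180,255,60),(280,235,60,25)), c(i,(0,0,0),(180,255,75),(245,195,30,40)),c(i,(80,90,40),(100,255,255),(245,130,25,20)))
print("expect ball far", proj("side",(.501,-.227,.092)))
E
```

```text
t 17.3 [ 0.4643 -0.1203  0.2209] [-0.25  0.21 -0.06  1.3  -0.    1.  ] [0.  0.6 0.1] gap -0.0003
[[ 0.95   0.311 -0.003]
 [ 0.311 -0.95   0.001]
 [-0.002 -0.002 -1.   ]]
(112.0, 301.4, 248.6) (540.0, 259.4, 216.9) (109.0, 255.8, 140.3)
(2.0, 331.0, 254.0) (534.0, 259.5, 217.1) (115.0, 255.6, 140.4)
expect ball far (np.float64(325.18356130665404), np.float64(265.8796948819253))
```

View pics/e.png

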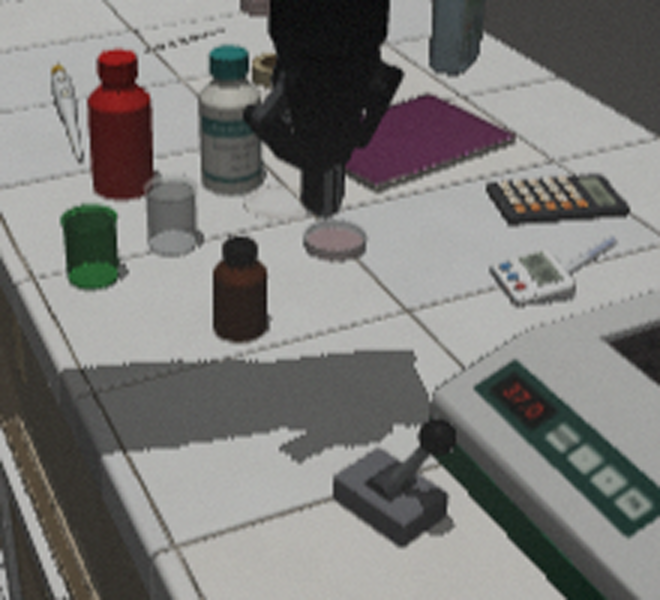

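The lever stays over: its ball at crop (437,436) is raw (325.5,265.2), against (325.2,265.9) expected at the far stop. The vessels have not moved and the gripper is clear, so I'm handing in.

```bash
python3 -c "
from cell import ticket; print(ticket.job_done())"
```

```text
the job is handed in; nothing more can be done
None
```

The job is done and handed in at about 17 s of the 54 s allowed; no verdict was reported.

I held the shut fingertips about 30 mm above the clear beaker's mouth for 2 s, then about 31 mm above the teal-capped tall bottle's cap for 2 s. After that I pushed the sign-off lever right until it hit the stop, where the wrist force rose to about 6 N, and drew back and up.

**Last checks:**
- **Lever:** its ball was within 1 px of where it should be at the far stop.
- **Vessels:** the amber bottle and the tall bottle's cap measured within 0.2 px of the first picture. The beaker and dish I checked only by eye; both look unmoved.
- **Contact:** the wrist force was back to near zero before handing in.

**One disagreement:** the two camera views gave heights about 5 mm apart from the known size at the beaker rim, because its outline is faint. Its sideways position agreed within about 1 mm, well inside the 30 mm allowed. No check failed.

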